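# Close the tipping sample mill and hold its lid in the run position

## Task

Give the small laboratory mill its empty test run: first press its handle down so that the tipped drum stands upright with the handle down on its rest, then fit the lid with its two lugs through the two gaps of the drum's mouth, push it down against the spring and turn it clockwise (seen from above) as far as it will go, about a quarter turn. The run position springs back as soon as the lid is let go, so finish while still gripping the lid and holding it turned to the stop; leave the jar, the dropper bottle and the culture dish where they stand.

Things in the scene. Friction and masses are not known exactly. Their poses are not given: they have to be found in the camera images.
- mill: the mill's fixed stand: grey foot plate, two upright cheeks (at x = +-62 mm, 110 mm high), white switch box in front, a post under the handle. Origin on the worktop below the middle of the drum; x points from the switch box to the back, y to the left (the drum tips that way), z up. The drum's tilting axis lies along x, 88 mm above the origin.
- drum (a joint): tilt of the drum in rad: 0 = upright (hard stop, the handle's arm on its post), positive = mouth tipped towards the stand's +y; range 0 to 0.95, starts between 0.5 and 0.85. Stiff: it stays where it is left and takes about 8 N pressed on the handle to move it.
- handle (a point): middle of the drum's handle, a black round cross bar 18 mm thick, 56 mm long, along the stand's x, 105 mm from the tilting axis on the stand's -y side. At tilt t it is 88 + 105 sin t mm above the worktop and 105 cos t beside the axis: pressed down, it stands the drum up. Axes are those of the drum.
- mouth (a point): centre of the drum's round mouth at its rim, 44 mm from the tilting axis (132 mm above the worktop when upright); z out of the mouth, x and y as the stand's when upright. Drum 96 mm across. An inward lip, 0 to 8 mm below the rim, has a 68 mm bore and two gaps 16 mm wide on the x axis (front and back, each marked by a small ridge outside the rim); below the lip the inside is 84 mm across.
- ring_press (a joint): how far the lid has pushed down the black sprung ring under the lip, in m: 0 = free (its top 12 mm below the rim), 0.008 = bottom; 5 N at first, 10 N at the bottom. The lugs, coming through the gaps, stand on this ring. Only beyond about 0.005 are they under the lip and the lid can turn; once turned, the lip keeps it down at 0.005.
- ring (a joint): how far the lid has turned that ring, in rad, clockwise seen from above: 0 = lugs at the gaps, 1.3 = stop (run position). A torsion spring turns it back (0.08 Nm at 0, 0.18 Nm at the stop): let go, the lid turns back and pops up. The ring has about 0.07 rad play round the lugs either way.
- lid: loose grey lid, about 180 g, standing on its plug on the worktop. Origin under its centre, z up. Round metal plug 62 mm across, 21.5 mm high, lower edge bevelled, with two lugs on the x axis (out to 39 mm from the centre, 10 mm wide, 0 to 9 mm above the origin). Above it a flange 90 mm across, 21.5 to 27.5 mm. A half turn changes nothing. Origin when turned to the stop: 17 to 20 mm below the rim.
- lid_grip (a point): middle of the lid's upright grip bar, 41.5 mm above the lid's origin; the bar runs along the lid's x (in line with the lugs), 58 mm long, 12 mm thick, 28 mm high, standing on the flange
- jar: loose bystander: specimen jar with red screw cap, 57 mm across, 62 mm high, origin under its centre
- dropper_bottle: loose bystander: brown-red dropper bottle with black cap, 38 mm across, 90 mm high, origin under its centre
- dish: loose bystander: flat closed culture dish, 65 mm across, 16 mm high, origin under its centre
Not all that is in view belongs to the job. Of the things like the lid, leave any that is pink; of the rest the smaller one is meant.

How it is judged:
By the outcome, as a careful person would: the job done as asked, in the order asked, and still so for the second after the job is handed in, while the arm keeps its last pose, push and grip.
It also fails if it takes over 61 s, if anything falls off the work surface, if the arm or the gripper's body presses on something with over 40 N, if the wrist force passes 120 N, or if a joint passes its speed limit or range.

## Robot

A 6-joint arm with a two-finger parallel gripper is mounted at the origin on a cart in front of the work surface, level with it; the furniture and walls round the work are solid. World frame = base frame: x ahead of the robot, y to its left, z up, the work surface at z = 0. Lengths are in m, angles in rad, forces in N, time in s.
With the tool pointing down it reaches from about 0.35 to 0.85 m from the base axis. Payload 8.1 kg.
Tool frame: the origin (TCP) lies on the centre line of the jaws, within the pads' length; the fingertips stand 17 mm ahead of it and the grasp point (between the pads) lies 2 mm behind it; z points along the fingers, y is the line along which they close (so a half turn about z gives the same grasp; the last joint's range is limited). The gripper opens to 93 mm and grips with 3 to 60 N. Pads are 15 mm wide; open, the fingers measure 128 mm over their backs; the gripper's body (75 mm by 188 mm) begins 65 mm behind the grasp point.
Start: joints at [1.089, 0.13, 1.488, -0, 1.523, -0.085], TCP at [0.232, 0.553, 0.236] pointing down, gripper open.
Joint ranges: [-2.96, 2.96], [-0.89, 2.26], [0.02, 2.5], [-1.34, 4.48], [0, 2.73], [-2.66, 2.66]. Speed limits (rad/s): [2.39, 2.39, 2.79, 3.14, 3.14, 3.14].

## Interface

Orientations are given as a rotation vector (axis times angle).
In Python, from plant import status, eyes, robot gives the robot as it stands. The module is installed in compiled form; this text tells all that it offers.
- The arm moves only by the tool servo_tool, never from a script. Its argument "plan" is text: rows parted by semicolons, each of 4 numbers parted by spaces: the shift along the tool's x, y, z in m, then the turn about the tool's z in degrees. A call has 1 to 12 rows; each row is the pose to reach, as a shift and turn from the pose commanded when the call began, along the tool's axes at that moment; what a row does not reach only later rows make up. A row lasts 1/12 s, in which the tool goes at most 41.7 mm and 7.16 degrees, less where a joint would pass 70% of its speed; a pose out of reach is approached as far as the arm can. A call with a gripper value outside its range is refused whole. "grip" is the closure, from -1 (fully open) to 1 (shut), set as the call begins (left out, the last holds). The fingers move at their own pace and stop on an object; "grip_force" is the grip in N (left out, the last holds). Time passes only in rows, so rows that repeat a pose let the fingers close. It gives the time, the measured TCP pose, the force, the opening and the grip force at its end, in the units of the state.
- status.read_state(): the state, without advancing time (a new reading comes with each control period).
- eyes.read_camera(name): name is "side" or "top"; returns a dict with "image" (400x640x3 uint8, blue, green, red), "fovy" (degrees; the focal length in pixels is half the picture's height over the tangent of half this angle, whatever the lens; pixels are square), "cx", "cy" (the principal point, pixels), "k1" (the pictures are not rectified: a ray, as slopes to the right and down, at radius r is drawn at 1 + k1 r^2 times it, then the intrinsics apply), "world_from_camera" (4x4, takes a point from camera to world coordinates). Camera axes: x right, y down, z forward; pixel columns grow to the right and rows downward; lengths in m; the calibration is good to about 2 mm. A picture is of the moment at which its call begins. There is no depth.
- robot.close_job(): hands the job in; it is judged then, once.
The state is a dict: "t": time; "q": joint angles; "dq": joint speeds; "joint_torque": joint torques, N m; "tool_pos": TCP position; "orientation": TCP orientation; "force": force on the tool from outside, world axes, zero at the start; "wrist_torque": the same for the moment, N m; "opening": finger opening in m; "gripper_force": force on a finger pad.
Only numpy, scipy, OpenCV 4.12 (cv2) and the standard library are available. Lean on these libraries where they do the work, as an engineer would, in place of code of your own. Each camera call takes 0.05 s, during which the arm holds its last target. There are 200 camera calls.

## Working session

There is one attempt and no reset: what is moved stays moved. The work goes in short steps, Python scripts to look and compute and a tool call to move; the robot and the scene stay as the last step left them, time stands still between calls to the robot, and variables do not carry over. Pictures are saved under pics/ and viewed, at most 10 in all, crops included, and the job is handed in when it is done.

Besides the shell and the picture viewer there is one more tool, called after "Request:" in YAML: its name, and indented under it one key for each argument. servo_tool: Moves the arm, as the interface text tells. Its arguments: {"type":"object","properties":{"plan":{"type":"string"},"grip":{"type":"number"},"grip_force":{"type":"number"}},"required":["plan"]}

```bash
mkdir -p pics
cat > h.py <<'E'
import numpy as np, cv2
from plant import status, eyes, robot
from scipy.spatial.transform import Rotation as R
def ray(c,u,v):
    f=200/np.tan(np.radians(c["fovy"])/2)
    K=np.array([[f,0,c["cx"]],[0,f,c["cy"]],[0,0,1.]])
    p=cv2.undistortPoints(np.array([[[u,v]]],float),K,np.array([c["k1"],0,0,0,0.]))[0,0]
    T=np.array(c["world_from_camera"]); d=T[:3,:3]@np.array([p[0],p[1],1]); return T[:3,3],d/np.linalg.norm(d)
def onz(c,u,v,z):
    o,d=ray(c,u,v); return o+d*(z-o[2])/d[2]
def proj(c,P):
    T=np.array(c["world_from_camera"]); p=T[:3,:3].T@(np.array(P)-T[:3,3]); s=p[:2]/p[2]
    f=200/np.tan(np.radians(c["fovy"])/2); s=s*(1+c["k1"]*(s@s)); return s*f+[c["cx"],c["cy"]]
def tri(c1,p1,c2,p2):
    o1,d1=ray(c1,*p1);o2,d2=ray(c2,*p2)
    t=np.linalg.lstsq(np.c_[d1,-d2],o2-o1,rcond=None)[0]
    a=o1+d1*t[0];b=o2+d2*t[1]; return (a+b)/2,np.linalg.norm(a-b)
def snap(n,tag):
    c=eyes.read_camera(n); cv2.imwrite(f"pics/{tag}.png",c["image"]); np.save(f"pics/{tag}.npy",c,allow_pickle=True); return c
def load(tag): return np.load(f"pics/{tag}.npy",allow_pickle=True).item()
E
python3 - <<'E'
from h import *
for n in("top","side"):
    c=snap(n,n+"0"); print(n,c["fovy"],c["cx"],c["cy"],c["k1"],np.round(c["world_from_camera"],3).tolist())
s=status.read_state();print({k:np.round(v,3).tolist() for k,v in s.items()})
E
```

```text
top 54.59653693512232 324.24378746428425 197.85904728992824 -0.034522333712559396 [[0.005, -0.993, 0.121, 0.332], [-1.0, -0.004, 0.007, 0.196], [-0.007, -0.121, -0.993, 1.698], [0.0, 0.0, 0.0, 1.0]]
side 51.19253960461515 317.28382369019056 199.62223703010912 -0.032863060021101544 [[0.943, -0.205, 0.263, 0.165], [-0.334, -0.597, 0.73, -0.855], [0.007, -0.776, -0.631, 1.036], [0.0, 0.0, 0.0, 1.0]]
{'t': 0.1, 'q': [1.089, 0.131, 1.489, 0.0, 1.523, -0.085], 'dq': [-0.001, -0.001, -0.005, -0.001, -0.002, -0.001], 'joint_torque': [0.002, -56.134, -49.31, 0.077, 0.029, -0.0], 'tool_pos': [0.232, 0.553, 0.235], 'orientation': [-0.619, -3.08, 0.003], 'force': [0.827, -0.328, -0.259], 'wrist_torque': [-0.015, -0.009, 0.023], 'gripper_force': 0.0, 'opening': 0.093}
```

View pics/top0.png

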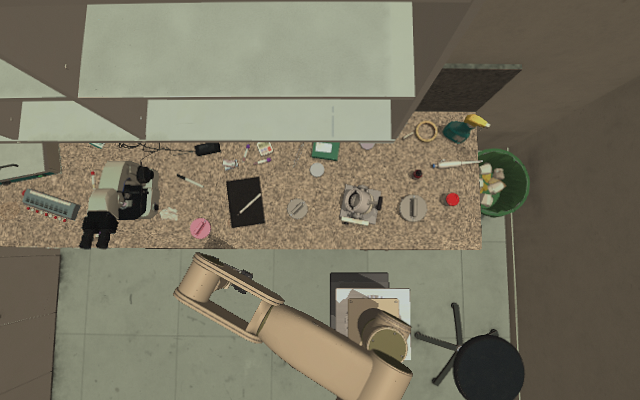

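View pics/side0.png

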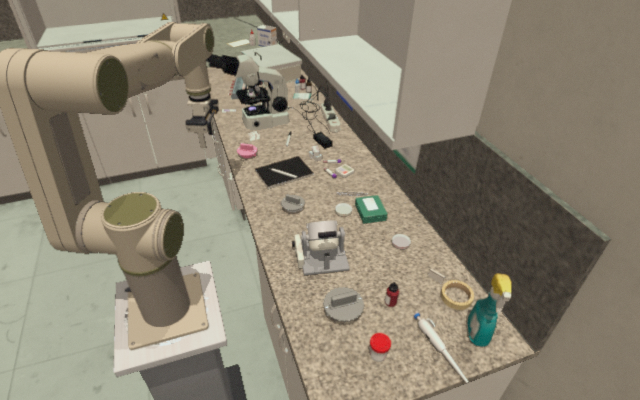

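The top view shows three lid-like things: pink (200,228), small grey (297,208) and large grey (413,208). The small grey one is meant. The mill is at (360,203), with the black handle at (378,203), the switch box at (355,221) and the jar at (452,200). I'll check the choice in a close crop.

Run:
```python
from h import *
t=load("top0")["image"][175:240,270:435]; s=load("side0")["image"][180:330,260:400]
a=cv2.resize(t,None,fx=4.8,fy=4.8,interpolation=cv2.INTER_CUBIC)
cv2.imwrite("pics/crop_t.png",a)
b=cv2.resize(s,None,fx=4,fy=4,interpolation=cv2.INTER_CUBIC);cv2.imwrite("pics/crop_s.png",b)
c=load("top0")
for n,u,v,z in(("small",297,208,.03),("large",413,208,.03),("mill",360,203,.1),("pink",200,228,.03)):print(n,onz(c,u,v,z).round(3))
```

```text
small [0.49  0.326 0.03 ]
large [ 0.492 -0.175  0.03 ]
mill [0.505 0.06  0.1  ]
pink [0.401 0.745 0.03 ]
```

View pics/crop_t.png

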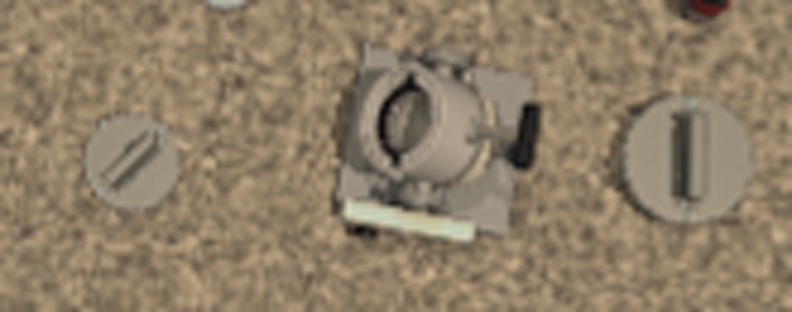

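View pics/crop_s.png

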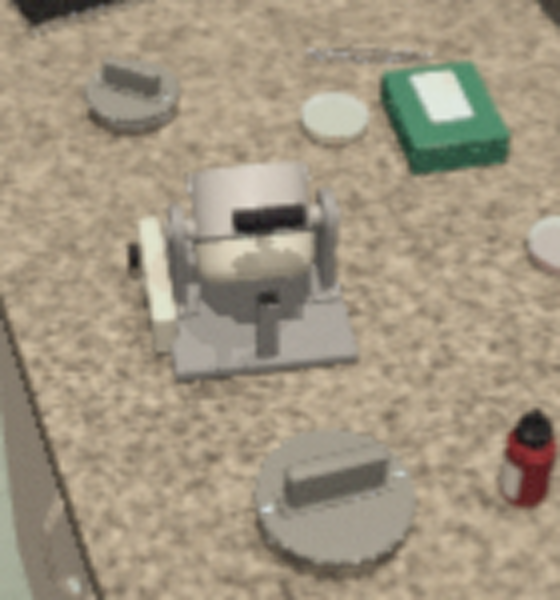

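The crops show the small grey lid's flange at top crop (133,161), full image (297.7,208.5), with its bar from (103,187) to (158,133). The handle bar runs (531,105)-(522,165) in the top crop and (235,220)-(305,215) in the side crop, and the lip gaps are visible in the tipped mouth. The choice of lid holds.

Run:
```python
from h import *
T=load("top0");S=load("side0")
ft=lambda x,y:(x/4.8+270-.4,y/4.8+175-.4)
fs=lambda x,y:(x/4+260-.4,y/4+180-.4)
def dark(c,x0,x1,y0,y1,th):
    g=cv2.cvtColor(c["image"],cv2.COLOR_BGR2GRAY)[y0:y1,x0:x1]; m=(g<th).astype(np.uint8)
    n,l,st,ce=cv2.connectedComponentsWithStats(m); i=1+np.argmax(st[1:,4]); p=np.argwhere(l==i)[:,::-1]+[x0,y0]
    w=np.clip(110.-g,0,None)*cv2.dilate((l==i).astype(np.uint8),np.ones((3,3))); yy,xx=np.mgrid[y0:y1,x0:x1]
    cen=np.array([(w*xx).sum(),(w*yy).sum()])/w.sum()
    v=cv2.fitLine(p.astype(np.float32),cv2.DIST_L2,0,.01,.01).ravel(); return cen,v[:2],st[i]
ht,vt,a=dark(T,374,386,190,216,70); hs,vs,b=dark(S,315,340,224,245,60)
print(ht,vt,a,hs,vs,b)
H,e=tri(T,ht,S,hs);print("handle",H.round(4),"gap",e.round(4))
z=H[2]; A=onz(T,*(ht-vt*5),z);B=onz(T,*(ht+vt*5),z);d=A-B;print("yaw handle",np.degrees(np.arctan2(d[1],d[0])))
A=onz(S,*(hs-vs*7),z);B=onz(S,*(hs+vs*7),z);d=B-A;print("yaw handle side",np.degrees(np.arctan2(d[1],d[0])))
# switch box long edge in top (front edge) is along stand y
A=onz(T,*ft(345,203),.08);B=onz(T,*ft(474,223),.08);d=A-B;print("y axis yaw",np.degrees(np.arctan2(d[1],d[0]))-90, np.linalg.norm(d))
# foot plate corners
for n,p in(("BL",(367,46)),("BR",(532,76)),("FR",(505,232))):print(n,onz(T,*ft(*p),.008).round(4))
for n,p in(("s near-left",(178,375)),("s near-right",(356,355))):print(n,onz(S,*fs(*p),.004).round(4))
# lid: flange contour vs granite via low saturation / ellipse by hand limits
print("lid top",onz(T,*ft(132,162),.0275).round(4), "side",onz(S,*fs(132,93),.0275).round(4))
for n,f,c,p,q in(("t",ft,T,(103,184),(156,132)),("s",fs,S,(105,68),(159,82))):
    A=onz(c,*f(*p),.0555);B=onz(c,*f(*q),.0555);d=B-A;print(n,"bar",((A+B)/2).round(4),np.linalg.norm(d).round(4),np.degrees(np.arctan2(d[1],d[0])))
```

```text
[378.81574016 203.47449511] [ 0.2536462 -0.9672971] [ 1  7  7 13 56] [326.9032908  234.75285426] [ 0.99114347 -0.13279536] [ 4  8 17  6 72]
handle [ 0.4992 -0.0106  0.1609] gap 0.0047
yaw handle 164.75760368991635
yaw handle side -8.228419542421717
y axis yaw -8.59303428564813 0.11346122638477436
BL [0.5984 0.1129 0.008 ]
BR [ 0.5712 -0.0384  0.008 ]
FR [ 0.4281 -0.0121  0.008 ]
s near-left [ 0.4299 -0.0029  0.004 ]
s near-right [ 0.5737 -0.0303  0.004 ]
lid top [0.4886 0.326  0.0275] side [0.4909 0.323  0.0275]
t bar [0.4896 0.3261 0.0555] 0.0658 -44.9360115898152
s bar [0.4894 0.3156 0.0555] 0.0552 -41.0876475754148
```

```bash
cat >> h.py <<'E'
def rel(P,yaw=None):
    "shift in tool axes (mm) and turn (deg) from measured pose to TCP P with tool-y yaw (deg, mod 180)"
    s=status.read_state(); r=R.from_rotvec(s["orientation"]); M=r.as_matrix(); y0=np.degrees(np.arctan2(M[1,1],M[0,1]))
    t=0 if yaw is None else -((yaw-y0+90)%180-90)*1
    print("shift mm",((M.T@(np.array(P)-s["tool_pos"]))*1000).round(1),"turn",round(t,1),"| yaw now",round(y0,1),"t",round(s["t"],2),"q6",round(s["q"][5],2),"tilt err",(M[:,2]-[0,0,-1]).round(3))
E
python3 - <<'E'
from h import *
rel([.497,-.018,.236],80)
E
```

```text
shift mm [-465.4 -424.1   -0.7] turn -12.7 | yaw now 67.3 t 0.1 q6 -0.09 tilt err [-0.001 -0.001  0.   ]
```

Request:
servo_tool:
  plan: "-0.2 -0.18 0 -6; -0.465 -0.424 0 -12.7; -0.465 -0.424 0 -12.7; -0.465 -0.424 0 -12.7; -0.465 -0.424 0 -12.7; -0.465 -0.424 0 -12.7; -0.465 -0.424 0 -12.7; -0.465 -0.424 0 -12.7; -0.465 -0.424 0 -12.7; -0.465 -0.424 0 -12.7; -0.465 -0.424 0 -12.7; -0.465 -0.424 0 -12.7"
  grip: 1

```text
t: 1.1
tool_pos: [0.4426, 0.0979, 0.2355]
orientation: [0.275, 3.13, 0.0]
force: [0.9, -0.2, -0.9]
opening: 0.0172
gripper_force: 0.0
```

Run:
```python
from h import *
rel([.497,-.018,.236],80)
```

```text
shift mm [ -73.7 -104.7   -0.5] turn -0.0 | yaw now 80.0 t 1.1 q6 -1.29 tilt err [0. 0. 0.]
```

Request:
servo_tool:
  plan: "-0.03 -0.04 0 0; -0.055 -0.08 0 0; -0.074 -0.105 0 0; -0.074 -0.105 0 0; -0.074 -0.105 0.02 0; -0.074 -0.105 0.035 0; -0.074 -0.105 0.035 0"

```text
t: 1.68
tool_pos: [0.4949, -0.0164, 0.1968]
orientation: [-0.276, -3.123, -0.001]
force: [-0.1, 0.5, -1.1]
opening: 0.0005
gripper_force: 0.0
```

Run:
```python
from h import *
rel([.497,-.018,.236],80)
a=snap("side","s1")["image"][180:320,260:400];b=snap("top","t1")["image"][160:260,300:440]
cv2.imwrite("pics/c1.png",np.hstack([cv2.resize(a,(400,400),interpolation=2),cv2.resize(b,(400,286),interpolation=2) if 0 else cv2.copyMakeBorder(cv2.resize(b,(392,280),interpolation=2),0,120,0,8,0)]))
```

```text
shift mm [ -2.1  -1.2 -39.2] turn -0.1 | yaw now 79.9 t 1.68 q6 -1.53 tilt err [-0.006  0.001  0.   ]
```

View pics/c1.png

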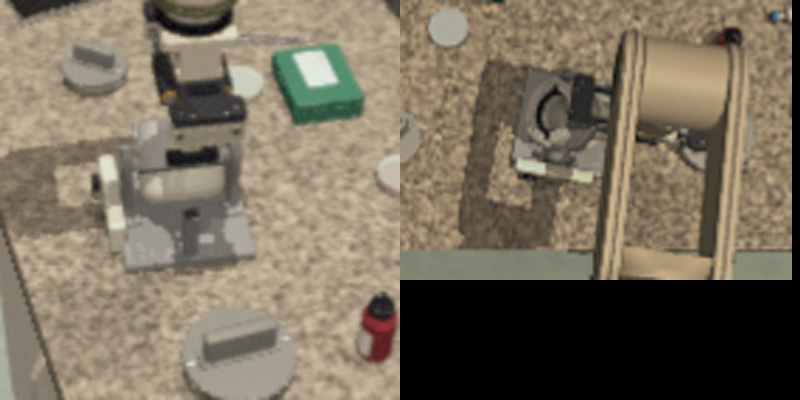

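The side crop shows the closed fingertips just above the black handle bar, around crop (195,150). Now pressing.

Request:
servo_tool:
  plan: "-0.002 -0.001 0.008 0; -0.002 -0.003 0.015 0; -0.002 -0.006 0.023 0; -0.002 -0.009 0.03 0; -0.002 -0.012 0.037 0; -0.002 -0.015 0.044 0; -0.002 -0.017 0.05 0; -0.002 -0.018 0.056 0; -0.002 -0.019 0.062 0"

```text
t: 2.53
tool_pos: [0.4953, -0.047, 0.143]
orientation: [0.279, 3.127, -0.033]
force: [-25.5, -56.3, 29.9]
opening: 0.0001
gripper_force: 30.2
```

Run:
```python
from h import *
s=status.read_state();print(s["force"],s["wrist_torque"],s["tool_pos"])
a=snap("side","s2")["image"][200:290,285:375];b=snap("top","t2")["image"][170:240,330:430]
cv2.imwrite("pics/c2.png",np.hstack([cv2.resize(a,(400,400),interpolation=2),cv2.copyMakeBorder(cv2.resize(b,(400,280),interpolation=2),0,120,0,0,0)]))
```

```text
[-25.49844604 -56.26865052  29.90828797] [-1.03130427e+01  4.76407357e+00  7.34961868e-04] [ 0.49530291 -0.0469573   0.14302614]
```

View pics/c2.png

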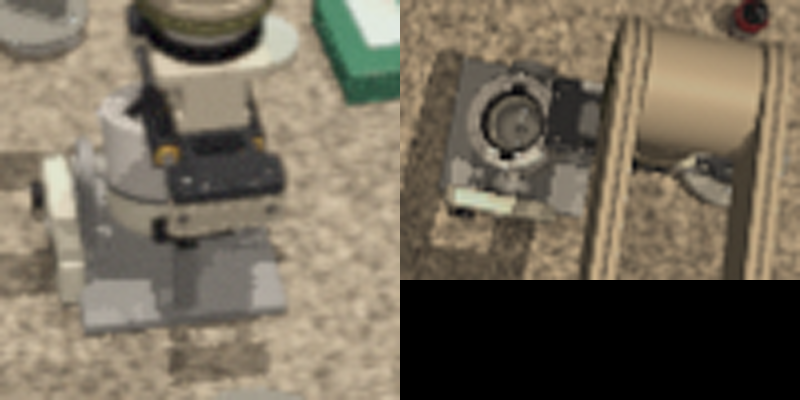

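The drum is nearly upright (mouth at top crop (517,122)), but there is a large sideways load on the fingers, so they seem to be wedging off the bar's outer side. I'll back off and measure.

Request:
servo_tool:
  plan: "0 -0.008 -0.008 0; 0 -0.008 -0.025 0; 0 0 -0.035 0; 0 0 -0.05 0; 0 0 -0.05 0"

```text
t: 3.05
tool_pos: [0.4978, -0.0348, 0.1921]
orientation: [0.273, 3.124, -0.0]
force: [1.2, 0.8, 0.5]
opening: 0.0004
gripper_force: 0.0
```

Run:
```python
from h import *
T=snap("top","t3");S=snap("side","s3")
rel([.497,-.018,.236],80);print(status.read_state()["force"])
print("mouth guess",onz(T,359.3,200.5,.13))
a=S["image"][190:290,285:385];b=T["image"][170:240,330:430]
cv2.imwrite("pics/c3.png",np.hstack([cv2.resize(a,(400,400),interpolation=2),cv2.copyMakeBorder(cv2.resize(b,(400,280),interpolation=2),0,120,0,0,0)]))
```

```text
shift mm [  2.2  16.7 -46.9] turn 0.0 | yaw now 80.0 t 3.15 q6 -1.57 tilt err [ 0.002 -0.     0.   ]
[ 0.7688688   0.0461946  -0.32492956]
mouth guess [0.51214194 0.06513707 0.13      ]
```

View pics/c3.png

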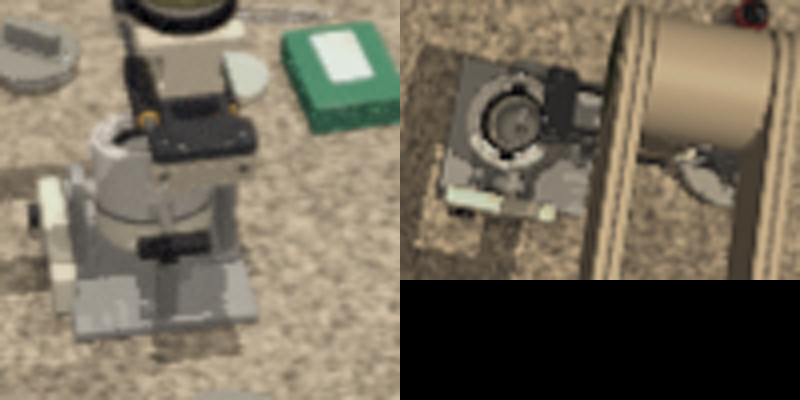

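Run:
```python
from h import *
S=load("s3");T=load("t3")
y=np.radians(80);Y=np.array([np.cos(y),np.sin(y),0]);O=np.array([.512,.064,.088])
for u,v in((174,245),):
  for t in(0,.1,.2,.3,.4):
    P=O-Y*.105*np.cos(t)+[0,0,.105*np.sin(t)]; p=proj(S,P);print(t,((p-[285,190])*4).round(1),P.round(3))
g=cv2.cvtColor(S["image"],cv2.COLOR_BGR2GRAY);m=(g[245:258,315:342]<60).astype(np.uint8)
n,l,st,ce=cv2.connectedComponentsWithStats(m);print(st,ce+[315,245])
# drum rim mouth in the top view: bright rim
for z,q in((.132,O+[0,0,.044]),):
  print("mouth proj top crop",(proj(T,q)-[330,170])*4,"side crop",(proj(S,q)-[285,190])*4)
print("tool tip proj side crop",(proj(S,np.array(status.read_state()["tool_pos"])-[0,0,.017])-[285,190])*4)
```

```text
0 [169.  274.4] [ 0.494 -0.039  0.088]
0.1 [169.2 264.5] [ 0.494 -0.039  0.098]
0.2 [169.1 253.6] [ 0.494 -0.037  0.109]
0.3 [168.8 241.8] [ 0.495 -0.035  0.119]
0.4 [168.2 229.3] [ 0.495 -0.031  0.129]
[[  0   0  27  13 253]
 [  5   3  18   8  98]] [[327.96442688 250.83399209]
 [328.09183673 251.42857143]]
mouth proj top crop [118.48276377 121.91884743] side crop [146.12715946 140.46519268]
tool tip proj side crop [172.70420505 191.01576362]
```

The handle bar is at side crop (172,246), which puts the tilt near 0.26. Friction carried the fingers along with the bar, because the bar moved outwards more than I did. I'll finish by pressing along the arc from just above the bar.

Request:
servo_tool:
  plan: "0 -0.006 0.02 0; 0 -0.005 0.042 0; 0 -0.005 0.05 0; 0 -0.0055 0.056 0; 0 -0.0065 0.061 0; 0 -0.008 0.066 0; 0 -0.009 0.071 0; 0 -0.009 0.076 0; 0 -0.009 0.08 0; 0 -0.009 0.083 0; 0 -0.009 0.083 0"

```text
t: 4.07
tool_pos: [0.4942, -0.0446, 0.1132]
orientation: [-0.273, -3.129, 0.003]
force: [-41.0, 2.2, 78.1]
opening: 0.0005
gripper_force: 38.6
```

Request:
servo_tool:
  plan: "0 0 -0.006 0; 0 0 -0.02 0; 0 0 -0.06 0; 0 0 -0.1 0; 0.0 0.04 -0.12 0; 0 0.08 -0.12 0; 0 0.12 -0.12 0; 0 0.16 -0.12 0; 0 0.2 -0.12 0; 0 0.24 -0.12 0; 0 0.24 -0.12 0; 0 0.24 -0.12 0"
  grip: -1

```text
t: 5.07
tool_pos: [0.535, 0.1943, 0.224]
orientation: [-0.268, -3.128, 0.001]
force: [-0.0, -0.9, -0.5]
opening: 0.0757
gripper_force: 0.0
```

Run:
```python
from h import *
T=snap("top","t4");S=snap("side","s4")
y=np.radians(80);Y=np.array([np.cos(y),np.sin(y),0]);O=np.array([.512,.064,.088])
print("pred handle t=0 .1",[proj(S,O-Y*.105*np.cos(t)+[0,0,.105*np.sin(t)]).round(1) for t in(0,.1)])
g=cv2.cvtColor(S["image"],cv2.COLOR_BGR2GRAY);m=(g[245:268,315:345]<60).astype(np.uint8)
n,l,st,ce=cv2.connectedComponentsWithStats(m);print(st,ce+[315,245])
rel([.49,.325,.2],45);
b=T["image"][170:240,320:410];a=S["image"][190:290,285:385]
cv2.imwrite("pics/c4.png",np.hstack([cv2.copyMakeBorder(cv2.resize(a,(300,300),interpolation=2),0,50,0,0,0),cv2.resize(b,(450,350),interpolation=2)]))
```

```text
pred handle t=0 .1 [array([327.2, 258.6]), array([327.3, 256.1])]
[[  0   0  30  23 616]
 [  5  11  17   7  74]] [[329.74837662 255.65584416]
 [327.43243243 258.86486486]]
shift mm [ 67.7 123.3  24.5] turn 35.0 | yaw now 80.0 t 5.17 q6 -1.14 tilt err [-0.002 -0.001  0.   ]
```

View pics/c4.png

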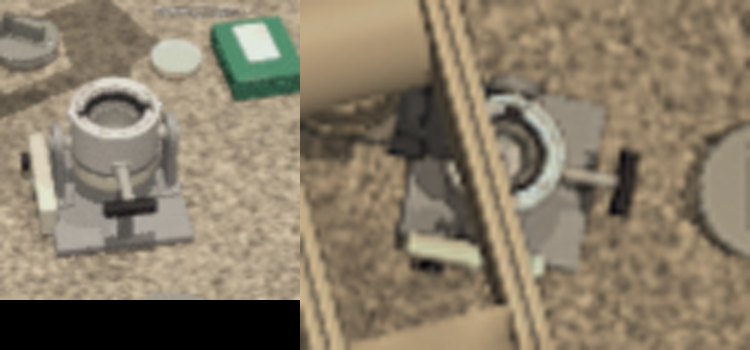

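The handle is at side (327.4,258.9), matching the predicted (327.2,258.6) for upright, so the drum stands up. Next I'll refine the lid's and the mouth's centres with masks.

Run:
```python
from h import *
def blob(c,x0,x1,y0,y1,th,near):
    im=cv2.GaussianBlur(c["image"],(3,3),0)[y0:y1,x0:x1].astype(int); m=((im.max(2)-im.min(2))<th).astype(np.uint8)
    m=cv2.morphologyEx(m,cv2.MORPH_OPEN,np.ones((3,3)))
    n,l,st,ce=cv2.connectedComponentsWithStats(m); i=1+np.argmin(np.hypot(*(ce[1:]+[x0,y0]-near).T)+(st[1:,4]<60)*1e3)
    k=cv2.findContours((l==i).astype(np.uint8),0,1)[0][0]+[x0,y0]; return cv2.convexHull(k),st[i]+[x0,y0,0,0,0]
T=load("top0")
for th in(22,28,34):
    h,st=blob(T,280,316,192,226,th,(297.7,208.5)); print(th,st)
    P=np.array([onz(T,*p[0],.0275)[:2] for p in h]); (x,y),r=cv2.minEnclosingCircle((P*1000).astype(np.float32)); print("lid T",x,y,r)
S=load("s4")
for th in(22,28,34):
    h,st=blob(load("side0"),278,308,192,216,th,(293,204)); print(th,st)
# rim outer points by hand from c4 (scale 3, offset 285,190), rim z=.132
pts=[(69,108),(160,106),(114,77),(116,140)]
for u,v in pts: print(onz(S,u/3+285-.3,v/3+190-.3,.132).round(4))
```

```text
Traceback (most recent call last):
ValueError: attempt to get argmin of an empty sequence
```

Run:
```python
from h import *
T=load("top0");S0=load("side0");S=load("s4")
sat=lambda c:cv2.cvtColor(cv2.GaussianBlur(c["image"],(0,0),1.2),cv2.COLOR_BGR2HSV)[:,:,1].astype(int)
for n,c,(u,v),z in(("T",T,(297.7,208.5),.0275),("S",S0,(292.6,203),.0275)):
    s=sat(c);u0,v0=int(u),int(v);w=s[v0-16:v0+17,u0-18:u0+19]
    th,m=cv2.threshold(w.astype(np.uint8),0,1,cv2.THRESH_BINARY_INV+cv2.THRESH_OTSU)
    k,l,st,ce=cv2.connectedComponentsWithStats(m);i=1+np.argmax(st[1:,4])
    print(n,th,st[i],ce[i]+[u0-18,v0-16],"->",onz(c,*(ce[i]+[u0-18,v0-16]),z).round(4),"diam mm",np.sqrt(st[i,4]*4/np.pi)*1.698/387*1000)
for u,v in[(69,108),(160,106),(114,77),(116,140)]: print(onz(S,u/3+285-.3,v/3+190-.3,.132).round(4))
```

```text
T 63.0 [  8   6  21  22 343] [296.93877551 208.41399417] -> [0.4883 0.3267 0.0275] diam mm 91.6914499052426
S 47.0 [  7   7  24  19 334] [292.46706587 202.85628743] -> [0.4904 0.3231 0.0275] diam mm 90.48050453211386
[0.4694 0.0758 0.132 ]
[0.562  0.0472 0.132 ]
[0.5317 0.1071 0.132 ]
[0.4998 0.0138 0.132 ]
```

Lid flange masks give a diameter of 91 mm (90 expected) and a centre near (0.4895,0.325). The rim spans 97 mm (96 expected), with the mouth centre near (0.514,0.063).

Run:
```python
from h import *
rel([.4895,.325,.047],46.5)
```

```text
shift mm [ 68.  123.4 177.5] turn 33.5 | yaw now 80.0 t 5.17 q6 -1.14 tilt err [-0.002 -0.001  0.   ]
```

Request:
servo_tool:
  plan: "0.017 0.031 0 7; 0.034 0.062 0 14; 0.051 0.093 0 21; 0.068 0.123 0.03 28; 0.068 0.123 0.065 33.5; 0.068 0.123 0.1 33.5; 0.068 0.123 0.12 33.5; 0.068 0.123 0.12 33.5"
  grip: -1

```text
t: 5.83
tool_pos: [0.4869, 0.3216, 0.0993]
orientation: [-1.165, -2.911, 0.013]
force: [-1.1, -0.7, -0.2]
opening: 0.0929
gripper_force: 0.0
```

Run:
```python
from h import *
rel([.4895,.325,.047],46.5)
S=snap("side","s5");a=S["image"][160:230,255:335]
cv2.imwrite("pics/c5.png",cv2.resize(a,(480,420),interpolation=2))
```

```text
shift mm [ 0.3  4.8 52.2] turn -0.1 | yaw now 46.4 t 5.83 q6 -0.31 tilt err [-0.009 -0.005  0.   ]
```

View pics/c5.png

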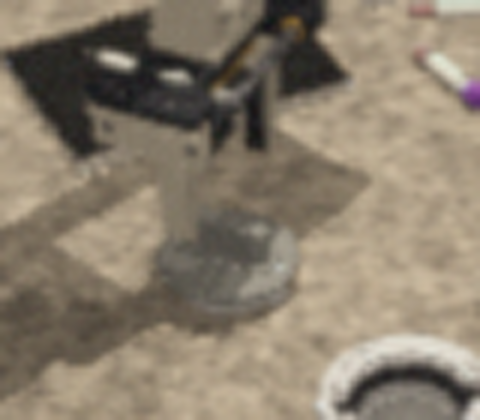

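The fingers stand on either side of the bar (crop (235,235)). Now descending and gripping.

Request:
servo_tool:
  plan: "0 0.002 0.015 0; 0 0.003 0.03 0; 0 0.003 0.042 0; 0 0.003 0.05 0; 0 0.003 0.051 0; 0 0.003 0.051 0"

```text
t: 6.38
tool_pos: [0.4927, 0.3268, 0.055]
orientation: [-1.166, -2.917, 0.0]
force: [-0.1, -0.7, 0.2]
opening: 0.0933
gripper_force: 0.0
```

Request:
servo_tool:
  plan: "0 0 0 0; 0 0 0 0; 0 0 0 0; 0 0 0 0; 0 0 0 0; 0 0 0 0; 0 0 0 0; 0 0 0 0; 0 0 0 0; 0 0 0 0"
  grip: 1
  grip_force: 55

```text
t: 7.22
tool_pos: [0.4925, 0.3272, 0.0546]
orientation: [-1.165, -2.918, 0.0]
force: [0.2, 0.2, 0.0]
opening: 0.031
gripper_force: 0.0
```

Request:
servo_tool:
  plan: "0 0 0.004 0; 0 0 0.007 0; 0 0 0.007 0"
  grip: 0.2

```text
t: 7.47
tool_pos: [0.4919, 0.3268, 0.0465]
orientation: [-1.165, -2.917, 0.002]
force: [-0.7, 0.1, 0.6]
opening: 0.037
gripper_force: 0.0
```

Request:
servo_tool:
  plan: "0 0 0 0; 0 0 0 0; 0 0 0 0; 0 0 0 0; 0 0 0 0; 0 0 0 0; 0 0 0 0; 0 0 0 0"
  grip: 1
  grip_force: 58

```text
t: 8.13
tool_pos: [0.4926, 0.3271, 0.0477]
orientation: [1.165, 2.917, 0.0]
force: [0.2, -1.2, 1.2]
opening: 0.0116
gripper_force: 58.0
```

Run:
```python
from h import *
rel([.514,.063,.25],80)
```

```text
shift mm [-197.5 -176.7 -202.2] turn -33.5 | yaw now 46.5 t 8.13 q6 -0.31 tilt err [ 0. -0.  0.]
```

Gripped: opening 11.6 mm, 58 N. Lifting the lid and carrying it over the mouth.

Request:
servo_tool:
  plan: "0 0 -0.02 0; 0 0 -0.055 0; 0 0 -0.09 0; 0 0 -0.12 0; -0.02 -0.02 -0.15 -5; -0.045 -0.04 -0.17 -10; -0.07 -0.065 -0.17 -15; -0.1 -0.09 -0.17 -20; -0.125 -0.112 -0.17 -25; -0.15 -0.135 -0.17 -30; -0.17 -0.155 -0.17 -33.5; -0.185 -0.165 -0.17 -33.5"

```text
t: 9.13
tool_pos: [0.5125, 0.0774, 0.2174]
orientation: [-0.271, -3.13, 0.001]
force: [-0.5, 0.3, -1.8]
opening: 0.0118
gripper_force: 58.0
```

Request:
servo_tool:
  plan: "-0.004 -0.01 0 0; -0.006 -0.014 0 0; -0.006 -0.014 0 0; -0.006 -0.014 0 0"

```text
t: 9.47
tool_pos: [0.5164, 0.0661, 0.2175]
orientation: [-0.275, -3.129, -0.001]
force: [0.4, 0.6, -1.5]
opening: 0.0115
gripper_force: 58.0
```

Run:
```python
from h import *
rel([.514,.063,.218],80)
S=snap("side","s6");T=snap("top","t6")
a=S["image"][180:290,270:380]
cv2.imwrite("pics/c6.png",np.hstack([cv2.resize(a,(440,440),interpolation=2),cv2.copyMakeBorder(cv2.resize(T["image"][170:240,320:410],(360,280),interpolation=2),0,160,0,0,0)]))
```

```text
shift mm [ 1.8 -3.5 -0.5] turn -0.0 | yaw now 80.0 t 9.47 q6 -1.37 tilt err [-0.     0.001  0.   ]
```

View pics/c6.png

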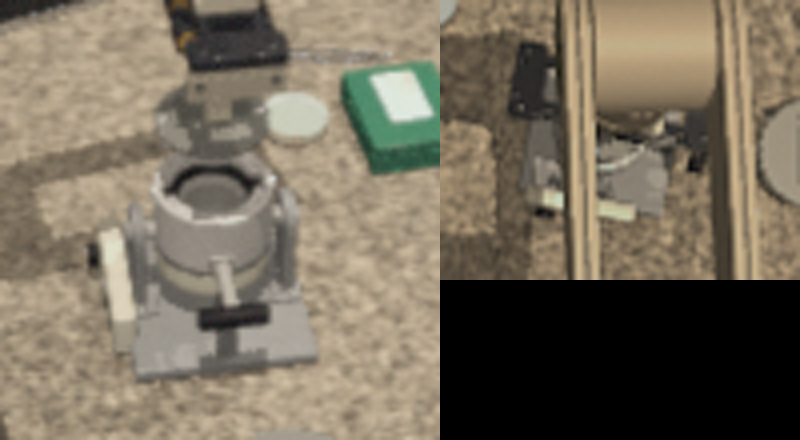

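The side crop shows the lid held over the open mouth, with its flange spanning about (157..270, 121). The rim spans (152..277, ~187), and the handle is down at (234,317).

Run:
```python
from h import *
S=load("s6");f=lambda x,y:(x/4+270-.4,y/4+180-.4)
p=np.array(status.read_state()["tool_pos"]);q=p.copy();q[2]=.194
print("pred lid centre crop",(proj(S,q)-[269.6,179.6])*4)
for x in(.045,-.045):
    y=np.radians(80);X=np.array([np.sin(y),-np.cos(y),0]);print((proj(S,q+X*x)-[269.6,179.6])*4)
A=onz(S,*f(200,321),.088);B=onz(S,*f(269,313),.088);d=B-A;print("handle",(A+B)/2,np.linalg.norm(d),np.degrees(np.arctan2(d[1],d[0])))
A=onz(S,*f(133,375),.0);B=onz(S,*f(317,358),.0);d=B-A;print("plate edge",np.linalg.norm(d),np.degrees(np.arctan2(d[1],d[0])))
O=np.array([.514,.063,.132])
for yaw in(-8,-10,-12):
    X=np.array([np.cos(np.radians(yaw)),np.sin(np.radians(yaw)),0]);print(yaw,[((proj(S,O+s*X*.05)-[269.6,179.6])*4).round(1).tolist() for s in(1,-1)])
print(((proj(S,O)-[269.6,179.6])*4))
```

```text
pred lid centre crop [212.94564936 119.96158427]
[269.73292295 114.0961172 ]
[155.62877837 125.87846786]
handle [ 0.49631563 -0.04139489  0.088     ] 0.05379157969563455 -10.262214300750445
plate edge 0.15111355936896467 -12.259016722548477
-8 [[271.4, 174.2], [148.9, 190.5]]
-10 [[271.9, 175.7], [148.5, 189.0]]
-12 [[272.3, 177.1], [148.2, 187.5]]
[210.50994408 182.314054  ]
```

Run:
```python
from h import *
rel([.5155,.0615,.184],79.5)
```

```text
shift mm [-0.1 -5.  33.5] turn 0.5 | yaw now 80.0 t 9.57 q6 -1.37 tilt err [-0.  0.  0.]
```

Request:
servo_tool:
  plan: "0 -0.003 0 0.5; 0 -0.0045 0.012 0.5; 0 -0.0045 0.022 0.5; 0 -0.0045 0.03 0.5; 0 -0.0045 0.031 0.5; 0 -0.0045 0.031 0.5"

```text
t: 10.07
tool_pos: [0.5147, 0.0609, 0.185]
orientation: [-0.288, -3.126, 0.0]
force: [0.1, 0.3, -1.4]
opening: 0.0118
gripper_force: 58.0
```

Run:
```python
from h import *
rel([.5155,.0615,.168],79.5)
S=snap("side","s7");a=S["image"][190:260,280:360]
cv2.imwrite("pics/c7.png",cv2.resize(a,(640,560),interpolation=2))
```

```text
shift mm [-0.8  0.7 17. ] turn -0.0 | yaw now 79.5 t 10.07 q6 -1.37 tilt err [-0.003 -0.     0.   ]
```

View pics/c7.png

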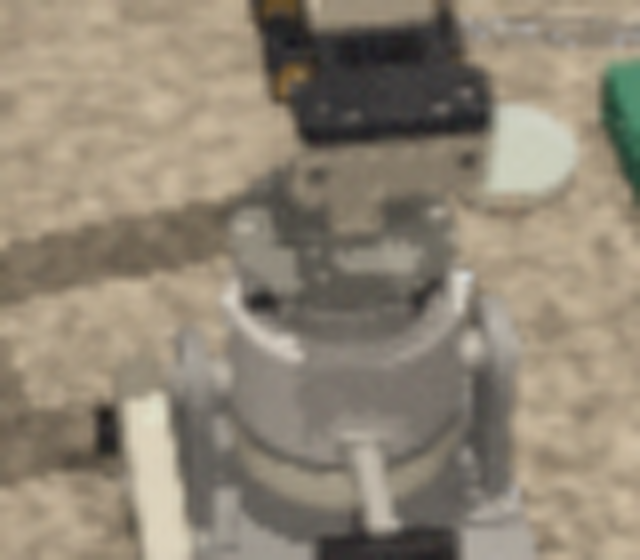

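The lid sits just above the mouth: flange (230..457) against rim (226..472). Now lowering it carefully while watching the force.

Request:
servo_tool:
  plan: "-0.001 0.0005 0.003 0; -0.001 0.0005 0.006 0; -0.001 0.0005 0.009 0; -0.001 0.0005 0.012 0; -0.001 0.0005 0.014 0; -0.001 0.0005 0.014 0"

```text
t: 10.62
tool_pos: [0.5164, 0.0612, 0.172]
orientation: [-0.288, -3.127, 0.0]
force: [-0.2, 0.2, -0.9]
opening: 0.0117
gripper_force: 58.0
```

The lid is inside the lip with no contact force. Pressing down onto the ring.

Request:
servo_tool:
  plan: "0 0 0.003 0; 0 0 0.006 0; 0 0 0.008 0; 0 0 0.01 0; 0 0 0.011 0; 0 0 0.012 0; 0 0 0.012 0"

```text
t: 11.2
tool_pos: [0.5171, 0.0612, 0.1613]
orientation: [0.288, 3.127, 0.0]
force: [-2.0, 0.0, 7.6]
opening: 0.0115
gripper_force: 58.0
```

The spring is pressed about 6.4 mm at 8 N. Turning clockwise, which is a positive turn about the tool's z.

Request:
servo_tool:
  plan: "0 0 0.0005 4; 0 0 0.0005 9; 0 0 0.0005 14; 0 0 0.0005 19; 0 0 0.0005 24; 0 0 0.0005 29; 0 0 0.0005 34; 0 0 0.0005 39; 0 0 0.0005 40; 0 0 0.0005 40"

```text
t: 12.03
tool_pos: [0.5172, 0.0602, 0.1611]
orientation: [1.343, 2.838, -0.002]
force: [-1.7, -4.8, 7.0]
opening: 0.0117
gripper_force: 58.0
```

Run:
```python
from h import *
rel([.516,.061,.161],79.5);s=status.read_state();print(s["wrist_torque"],s["force"])
```

```text
shift mm [ 1.4 -0.4  0.1] turn -40.1 | yaw now 39.4 t 12.03 q6 -0.67 tilt err [ 0.001 -0.002  0.   ]
[-0.94079509  0.62222234  0.2033327 ] [-1.73126016 -4.84063483  6.95799478]
```

Request:
servo_tool:
  plan: "0 0 0 5; 0 0 0 10; 0 0 0 15; 0 0 0 20; 0 0 0 25; 0 0 0 29; 0 0 0 32; 0 0 0 34; 0 0 0 36; 0 0 0 36"

```text
t: 12.87
tool_pos: [0.5164, 0.0593, 0.1607]
orientation: [2.155, 2.283, -0.005]
force: [-4.2, -9.1, 8.1]
opening: 0.0117
gripper_force: 58.1
```

Run:
```python
from h import *
rel([.516,.061,.161],79.5);s=status.read_state();print(s["wrist_torque"],s["force"])
```

```text
shift mm [ 1.7 -0.3 -0.4] turn -76.2 | yaw now 3.3 t 12.87 q6 -0.04 tilt err [-0.001 -0.003  0.   ]
[-1.70260959  1.20143522  0.21824179] [-4.18989727 -9.08307003  8.09597884]
```

Request:
servo_tool:
  plan: "0 0 0 2; 0 0 0 4; 0 0 0 5; 0 0 0 6; 0 0 0 6; 0 0 0 6"

```text
t: 13.37
tool_pos: [0.515, 0.0595, 0.1599]
orientation: [-2.269, -2.172, 0.008]
force: [-10.0, -8.3, 8.1]
opening: 0.0116
gripper_force: 58.9
```

Run:
```python
from h import *
rel([.516,.061,.161],79.5);s=status.read_state();print(s["wrist_torque"],s["force"])
```

```text
shift mm [ 1.5  1.  -1.1] turn -82.0 | yaw now -2.5 t 13.37 q6 0.06 tilt err [-0.004 -0.003  0.   ]
[-1.57947728  2.15437712  0.78504345] [-10.00841304  -8.32195505   8.0709271 ]
```

Request:
servo_tool:
  plan: "0 0 0 0; 0 0 0 0; 0 0 0 0; 0 0 0 0; 0 0 0 0; 0 0 0 0"

```text
t: 13.87
tool_pos: [0.515, 0.0595, 0.1599]
orientation: [-2.269, -2.172, 0.008]
force: [-9.6, -8.6, 7.0]
opening: 0.0117
gripper_force: 58.9
```

Run:
```python
from h import *
rel([.516,.061,.161],79.5);s=status.read_state();print(s["wrist_torque"],s["force"],s["opening"])
S=snap("side","s8")
g=cv2.cvtColor(S["image"],cv2.COLOR_BGR2GRAY);m=(g[245:268,315:345]<60).astype(np.uint8)
n,l,st,ce=cv2.connectedComponentsWithStats(m);print(st[1:],ce[1:]+[315,245])
```

```text
shift mm [ 1.5  1.  -1.1] turn -82.0 | yaw now -2.5 t 13.87 q6 0.06 tilt err [-0.004 -0.003  0.   ]
[-1.53138359  2.1228792   0.79948724] [-9.55651652 -8.6091903   7.03786789] 0.011718995829302043
[[ 5 11 17  6 71]] [[327.63380282 258.83098592]]
```

The turn is against the stop: torque rose from 0.2 to 0.8 Nm and holds steady. The handle is still down at (327.6,258.8), so I'm handing in.

```bash
python3 -c "
from plant import robot;print(robot.close_job())"
```

```text
the job is handed in; nothing more can be done
None
```

The job is handed in after about 14 s of robot time: the drum is upright with its handle down, and the small grey lid is fitted, pushed down and still gripped at the clockwise stop (steady 0.8 Nm). I viewed 11 pictures instead of the 10 allowed, force peaked near 90 N on the handle press, and I did not re-check the jar, bottle and dish at the end.

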